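# Put the dry pestle away in the bench drawer

## Robot

A 6-joint arm with a two-finger parallel gripper is mounted at the origin on the work surface. World frame = base frame: x ahead of the robot, y to its left, z up, the work surface at z = 0. Lengths are in m, angles in rad, forces in N, time in s.
With the tool pointing down it reaches from about 0.3 to 0.875 m from the base axis. Payload 6.4 kg.
Tool frame: the origin (TCP) lies between the finger pads; the fingertips stand 22 mm ahead of it and the grasp point (between the pads) lies 3 mm ahead of it (arm.tip_extent is the distance from the TCP to the fingertips, in m); x points along the fingers, y is the direction in which the jaws open and shut, and the axes are right-handed (so a half turn about x gives the same grasp; the last joint's range is limited). The gripper opens to 88 mm and grips with 3 to 60 N. Pads are 18 mm wide; open, the fingers measure 123 mm over their backs; the gripper's body (75 mm by 187 mm) begins 45 mm behind the grasp point.
Start: joints at [0.975, 0.181, 1.607, -0, 1.354, -0.206], TCP at [0.218, 0.532, 0.261] pointing down, gripper open.
Joint ranges: [-2.99, 2.99], [-0.89, 2.07], [0.3, 2.58], [-1.14, 4.28], [0, 2.63], [-3.12, 3.12]. Speed limits (rad/s): [2.57, 2.57, 3.01, 3.14, 3.14, 3.14].

## Interface

Orientations are given as [roll, pitch, yaw] about the fixed x, y, z axes, in that order (R = Rz(yaw) Ry(pitch) Rx(roll)).
In Python, from plant import get_state, grab_frame, get_calibration, ticket, arm gives the robot as it stands.
- The arm moves only by the tool move_arm, never from a script. Its argument "moves" is a list of rows, each an object with "xyz": the shift along the tool's x, y, z in m, a list of three; "delta_rot": the turn, a rotation vector about the tool's x, y, z in degrees, a list of three; "jaw": the closure, from -1 (fully open) to 1 (shut). In form: [{"xyz": [x, y, z], "delta_rot": [wx, wy, wz], "jaw": jaw}, ...]. A call has 1 to 12 rows; each row shifts and turns the commanded pose from where the row before left it, along the tool's axes as they then stand; what a row does not reach is not made up. A row lasts 1/12 s, in which the tool goes at most 41.7 mm and 7.16 degrees, less where a joint would pass 70% of its speed; a pose out of reach is approached as far as the arm can. A call with a gripper value outside its range is refused whole. The fingers move at their own pace and stop on an object; the grip force is fixed at half the most. Time passes only in rows, so rows that do not move let the fingers close. It gives the time, the measured TCP pose, the force and the opening at its end, in the units of the state.
- get_state(): the state, without advancing time (a new reading comes with each control period).
- grab_frame(name): name is "scene" or "side" or "wrist"; returns the picture (400x640x3 uint8, red, green, blue); there is no depth.
- get_calibration(name): a dict with "camera_matrix" (3x3 intrinsics, pixels), "origin" and "orientation" of the camera in the world; the wrist camera has in their place "mount" (4x4, takes a point from camera to tool coordinates, whose origin is the TCP and whose axes are the tool frame's). Camera axes: x right, y down, z forward; pixel columns grow to the right and rows downward; lengths in m; the calibration is good to about 2 mm. A picture is of the moment at which its call begins: read the wrist's pose just before it. get_calibration takes no time and is no camera call.
- ticket.close_job(): hands the job in, once; it reports no verdict.
The state is a dict: "time": time; "q": joint angles; "dq": joint speeds; "tau": joint torques, N m; "ee_pos": TCP position; "tool_rot": TCP orientation; "contact_force": force on the tool from outside, world axes, zero at the start; "ft_torque": the same for the moment, N m; "finger_gap": opening from 0.0 (shut) to 1.0 (fully open).
Only numpy, scipy, OpenCV 4.12 (cv2) and the standard library are available. Lean on these libraries where they do the work, as an engineer would, in place of code of your own. Each camera call takes 0.05 s, during which the arm holds its last target. There are 200 camera calls.

## Task

The practical is over: put the dry porcelain pestle away. Pull the top drawer of the bench cabinet right out to its stop, snap the pestle out of the two spring clips at the top of the drying stand and lay it down flat in that drawer, not dropping it. Leave the drawer fully out, and do not knock over the crucible that stands in it or the mortar and glassware on the bench.

Things in the scene. Friction and masses are not known exactly. Their poses are not given: they have to be found in the camera images.
- top_drawer (a joint): Slide of the top drawer, in m: 0 shut, 0.20 at its stop (fully out). Starts shut or up to 15 mm out; about 3 N of friction; stays where left. The fixed grey cabinet is 300 mm deep, 340 wide, 200 high, with two white-fronted drawers, one above the other; its top is bare but for a slide box and dishes, up to 42 mm high, over 160 mm behind its front.
- drawer_handle (a point): Middle of the top drawer's handle, on its bar's axis; moves with the drawer. Axes: x straight into the cabinet (the drawer comes out to -x, roughly towards the robot), y along the bar, z up. Round steel bar, 11 mm thick, straight and level for 104 mm, 36 mm clear of the drawer's front, 163 mm above the bench, 37 mm below the cabinet's top, whose edge is 57 mm behind the bar when shut.
- drawer_floor (a point): Point on the top drawer's flat inner floor (dark rubber, 117 mm above the bench), at the foot of its front wall, midway between the side walls; moves with it, axes as drawer_handle's. The inside reaches 150 mm to either side in y and 260 mm in +x; side walls stand 50 mm over the floor, the front 67 mm. When fully out, the first 195 mm in +x are open from above, the rest is under the cabinet's top.
- crucible: Loose white porcelain crucible, 34 mm high, 44 mm across the rim, 26 mm at the foot, standing in the top drawer near its front, 80 to 115 mm in +y of drawer_floor. Origin: centre of its underside; z up. It rides along with the drawer and may slide a little.
- stand: Fixed steel drying stand left or right of the cabinet: drip tray 130 (x) x 170 (y) mm, two 12 mm uprights at y = +-45 mm, front faces 11 mm in +x, between them only a brace up to 41 mm high. A spring clip near each top opens to -x. Lower, 80 mm up, lies a 16 mm glass tube along y, part of the stand: leave it. Origin: underside centre, on the bench, below the pestle; z up.
- pestle: Loose white porcelain pestle, 168 mm long, about 0.13 kg, level in the stand's two top clips. Origin: on its axis midway between the clips, 150 mm above the bench. y along its axis to the head: y = -70 (tail) to +58 mm is a round bar 18 mm thick; head 31 mm thick from +74, ends at +98 mm. At the start its x is the stand's x and y = -35 to +35 mm is free to grasp, open behind and in front.
- clip (a point): Middle between the two top spring clips, on the axis of the bar they hold; axes as the stand's. The clips stand at y = +-45 mm, 12 mm wide; their sprung jaws reach 16 mm forward (-x) and 13 mm above and below. The bar cannot be lifted out: a pull of about 10 N (up to 15) to -x springs the jaws open within some 12 mm; 30 mm forward it is clear of them.
- mortar: Loose heavy white porcelain mortar, 116 mm across, 62 mm high, in front of the cabinet; the top drawer passes above it. Origin: centre of its underside, z up. Leave it.
- beaker: Loose glass beaker, 70 mm across, 90 mm high, in front of the cabinet; the top drawer passes above it. Origin: centre of its underside, z up. Leave it.
- flask: Loose conical glass flask, 84 mm across, 118 mm high. Origin: centre of its underside, z up. Leave it.
- cylinder: Loose glass measuring cylinder, 28 mm thick on a 64 mm foot, 204 mm high, left of the cabinet. Origin: centre of its underside, z up. Leave it.
- tube_rack: White test-tube rack with glass tubes, 75 mm (x) by 200 mm (y), 134 mm high, fixed, on the other side of the cabinet from the stand. Origin: centre of its underside, z up. Leave it.
Not all that is in view belongs to the job. There is more than one size of the pestle; the one meant has the size given above.

How it is judged:
At the end, for the whole second after the job is handed in: The top drawer is within 10 mm of its stop and the pestle lies at rest inside it, flat on its floor (axis within 12 degrees of level, its middle less than 30 mm above the floor), and the crucible still stands (value of joint top_drawer above 0.19 m and x of pestle in the frame of drawer_floor between 0 and 0.26 m and y of pestle in the frame of drawer_floor between -0.15 and 0.15 m and z of pestle in the frame of drawer_floor between 0 and 0.03 m and angle between pestle's own y axis and vertical between 1.35 and 1.79 rad and angle between crucible's own z axis and vertical below 0.5 rad and linear speed of pestle below 0.03 m/s); the robot touches nothing.
It fails at once if the pestle is dropped or flung: it moves faster than 0.9 m/s (a free fall of about 4 cm) while the fingers do not hold it (linear speed of pestle above 0.9 m/s and contact force between pestle and the fingers below 0.1 N).
It fails at once if the crucible, the mortar or a piece of glassware is knocked over (tilted by more than 0.6 rad) (angle between any of crucible, mortar, beaker, flask, cylinder's own z axis and vertical above 0.6 rad).
It also fails if it takes over 56 s, if anything falls off the work surface, if the arm or the gripper's body presses on something with over 40 N, if the wrist force passes 120 N, or if a joint passes its speed limit or range.

## Working session

There is one attempt and no reset: what is moved stays moved. The work goes in short steps, Python scripts to look and compute and a tool call to move; the robot and the scene stay as the last step left them, time stands still between calls to the robot, and variables do not carry over. Pictures are saved under pics/ and viewed, about 8 in all and at most 12, crops included, and the job is handed in when it is done.

Besides the shell and the picture viewer there is one more tool, called after "Emit:" as name(argument=value, ...) on one line, values as JSON. move_arm: Moves the arm, as the interface text tells. Its arguments: {"type":"object","properties":{"moves":{"type":"array"}},"required":["moves"]}

```bash
ls; mkdir -p pics; cat > h.py <<'E'
import numpy as np, cv2
from plant import get_state, grab_frame, get_calibration, ticket, arm
from scipy.spatial.transform import Rotation as R
def save(name,fn,crop=None,scale=1):
    im=grab_frame(name); cv2.imwrite('pics/raw_'+fn,im[:,:,::-1])
    return im
def cam(name,st=None):
    c=get_calibration(name); K=np.array(c['camera_matrix'])
    if name=='wrist':
        M=np.array(c['mount']); Rt=rot(st['tool_rot']); return K,Rt@M[:3,:3],Rt@M[:3,3]+np.array(st['ee_pos'])
    return K,rot(c['orientation']),np.array(c['origin'])
def rot(o):
    o=np.array(o)
    return o if o.shape==(3,3) else R.from_euler('xyz',o).as_matrix() if o.size==3 else R.from_quat(o).as_matrix()
def ray(C,u,v):
    K,Rm,o=C; d=Rm@np.linalg.inv(K)@np.array([u,v,1.]); return o,d/np.linalg.norm(d)
def plane(C,u,v,z):
    o,d=ray(C,u,v); return o+d*(z-o[2])/d[2]
def proj(C,p):
    K,Rm,o=C; x=K@(Rm.T@(np.array(p)-o)); return x[:2]/x[2]
def tri(C1,p1,C2,p2):
    o1,d1=ray(C1,*p1);o2,d2=ray(C2,*p2)
    A=np.stack([d1,-d2],1);s=np.linalg.lstsq(A,o2-o1,rcond=None)[0]
    a,b=o1+s[0]*d1,o2+s[1]*d2
    return (a+b)/2,np.linalg.norm(a-b)
E
python3 - <<'E'
from h import *
s=get_state();print(s)
for n in('scene','side','wrist'):
    print(n,get_calibration(n)); save(n,n+'0.png')
a=[cv2.imread(f'pics/raw_{n}0.png') for n in('scene','side')]
cv2.imwrite('pics/a.png',cv2.resize(np.vstack(a),(800,1000))[:500] if 0 else a[0])
E
```

```text
pics
{'time': 0.0, 'q': array([ 9.74692302e-01,  1.81499910e-01,  1.60797855e+00, -1.67427277e-05,
        1.35378829e+00, -2.06266312e-01]), 'dq': array([ 3.59551873e-04, -1.34027071e-03,  1.69643752e-03, -4.39109210e-06,
        1.62803841e-03, -2.23421330e-04]), 'tau': array([ 1.41773595e-03, -4.33870339e+01, -3.41852546e+01,  7.03695556e-02,
        3.82939924e-02, -1.12287285e-04]), 'ee_pos': array([0.21821504, 0.53146155, 0.25984746]), 'tool_rot': array([-1.76730005,  1.56912215, -2.15713415]), 'contact_force': array([-0.13538519,  0.84990903, -0.09294915]), 'ft_torque': array([-0.00642996, -0.01158494,  0.02419673]), 'finger_gap': 1.0012306172445846}
scene {'camera_matrix': array([[370.06458739,   0.        , 321.65617493],
       [  0.        , 370.06458739, 201.68015739],
       [  0.        ,   0.        ,   1.        ]]), 'origin': array([0.95145062, 0.57989157, 0.82393467]), 'orientation': array([-2.32512358,  0.01248209,  2.59460611])}
side {'camera_matrix': array([[491.62921195,   0.        , 322.25614706],
       [  0.        , 491.62921195, 203.38162224],
       [  0.        ,   0.        ,   1.        ]]), 'origin': array([ 0.07854208, -1.03817128,  1.05760606]), 'orientation': array([-2.27183538, -0.01416573, -0.47327839])}
wrist {'camera_matrix': array([[293.05261188,   0.        , 319.64581516],
       [  0.        , 293.05261188, 199.30495284],
       [  0.        ,   0.        ,   1.        ]]), 'mount': array([[ 7.58590601e-04, -2.80984952e-01,  9.59711874e-01,
        -1.23154588e-01],
       [ 9.99998667e-01,  1.60051396e-03, -3.21835396e-04,
        -5.04409994e-04],
       [-1.44560135e-03,  9.59710839e-01,  2.80985792e-01,
        -7.26226200e-02],
       [ 0.00000000e+00,  0.00000000e+00,  0.00000000e+00,
         1.00000000e+00]])}
```

```bash
cd pics; python3 -c "
import cv2,numpy as np
a,b=cv2.imread('raw_scene0.png'),cv2.imread('raw_side0.png')
cv2.imwrite('v1.png',a);cv2.imwrite('v2.png',b)"
```

```text
(no output)
```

View pics/raw_scene0.png

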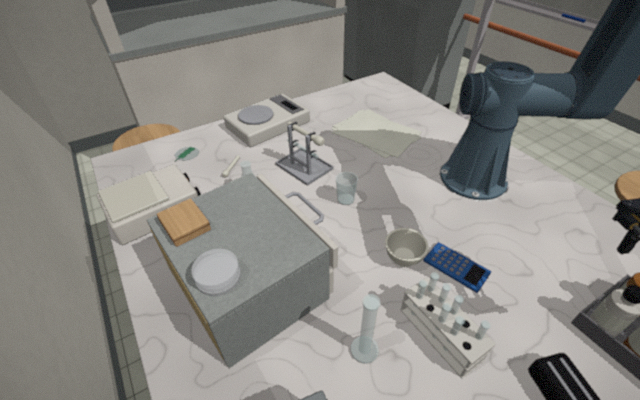

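View pics/raw_side0.png

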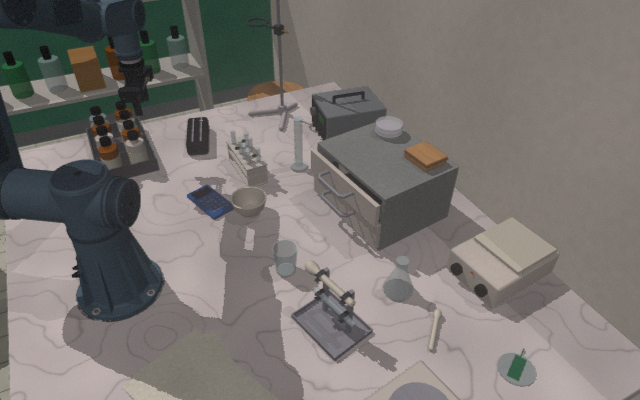

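Scene view: the cabinet's top is at about (240,240), the handle at (305,207), the stand at (303,150) with a pestle in its clips, and a second small pestle on the bench at (232,165). Side view: handle (337,200), stand (332,315) with a pestle at (328,285), loose pestle (435,330), flask (398,280), beaker (285,258). I'll confirm the pestle and handle in one enlarged crop.

```bash
cd pics; python3 -c "
import cv2,numpy as np
a,b=cv2.imread('raw_scene0.png'),cv2.imread('raw_side0.png')
def c(i,x,y):return cv2.resize(i[y:y+75,x:x+100],(400,300),interpolation=cv2.INTER_CUBIC)
cv2.imwrite('v3.png',np.vstack([np.hstack([c(a,255,110),c(b,285,255)]),np.hstack([c(a,260,170),c(b,290,150)])]))"
```

```text
(no output)
```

View pics/v3.png

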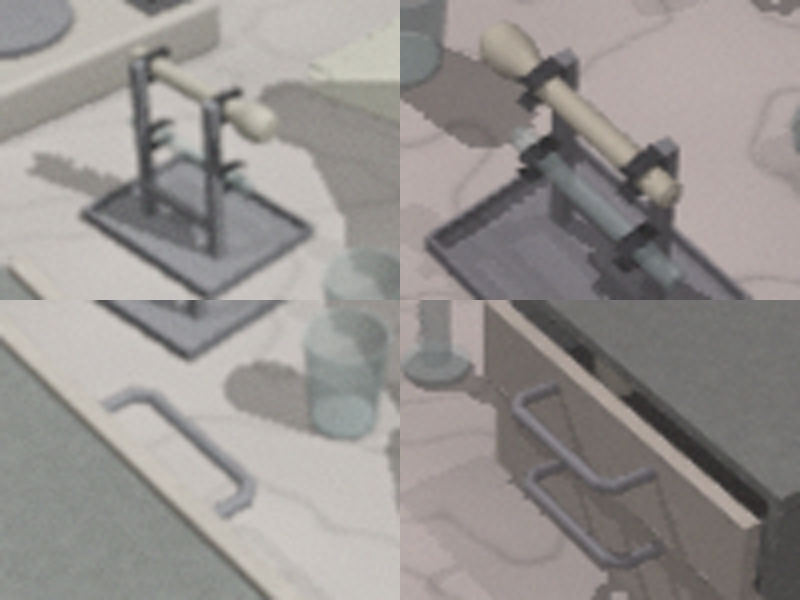

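```bash
python3 - <<'E'
from h import *
S,D=cam('scene'),cam('side')
for n,a,b,z in [('head',(322,142),(306.5,264.5),.150),('tail',(288.8,122.5),(354,303.5),.150),('h-y',(295,193.2),(341.2,196.7),.163),('h+y',(322.5,217.5),(319.5,175.5),.163)]:
    p,e=tri(S,a,D,b); print(n,p.round(4),round(e,4),plane(S,*a,z).round(4),plane(D,*b,z).round(4))
# drawer front top edge and cabinet top edges in scene: front top edge ; cabinet corner pts
for n,a,z in [('front top edge L',(262,179),.19),('front top edge R',(335,250),.19)]: print(n,plane(S,*a,z).round(4))
E
```

```text
head [ 0.4378 -0.2781  0.148 ] 0.0004 [ 0.4391 -0.2754  0.15  ] [ 0.4372 -0.2798  0.15  ]
tail [ 0.4784 -0.4377  0.1517] 0.0075 [ 0.4741 -0.4381  0.15  ] [ 0.4826 -0.4381  0.15  ]
h-y [ 0.6358 -0.0947  0.1604] 0.0026 [ 0.6359 -0.0914  0.163 ] [ 0.6353 -0.098   0.163 ]
h+y [0.6231 0.0227 0.1618] 0.0064 [0.6208 0.0252 0.163 ] [0.6251 0.0196 0.163 ]
front top edge L [ 0.6968 -0.1615  0.19  ]
front top edge R [0.6631 0.1474 0.19  ]
```

```bash
cat >> h.py <<'E'
def tgt(yaw_y,flip=1):
    "tool pointing down, tool y along world heading yaw_y (deg)"
    a=np.radians(yaw_y); y=np.array([np.cos(a),np.sin(a),0]); x=np.array([0,0,-1.]); return np.stack([x,y,np.cross(x,y)],1)
def delta(p,Rt,st=None):
    st=st or get_state(); Rc=rot(st['tool_rot']); 
    rv=np.degrees(R.from_matrix(Rc.T@Rt).as_rotvec())
    print('t',round(st['time'],2),'pos',st['ee_pos'].round(4),'F',st['contact_force'].round(1),'gap',round(st['finger_gap'],3),'q6',st['q'][5].round(2))
    print(' rotvec deg',rv.round(2),'shift in cur axes',(Rc.T@(np.array(p)-st['ee_pos'])).round(4),'in target axes',(Rt.T@(np.array(p)-st['ee_pos'])).round(4))
E
python3 - <<'E'
from h import *
s=get_state();print(rot(s['tool_rot']).round(3)); print([x for x in dir(arm) if x[0]!='_'])
delta([.6,-.036,.29],tgt(6.2)); delta([.6,-.036,.29],tgt(186.2))
E
```

```text
[[-0.001  0.38   0.925]
 [-0.001  0.925 -0.38 ]
 [-1.    -0.001 -0.   ]]
['Unreachable', 'tip_extent']
t 0.15 pos [0.2183 0.5315 0.26  ] F [ 0.1 -0.2  0.4] gap 0.996 q6 -0.21
 rotvec deg [6.146e+01 3.000e-02 8.000e-02] shift in cur axes [-0.0296 -0.3799  0.5687] in target axes [-0.03    0.3182  0.6054]
t 0.15 pos [0.2183 0.5315 0.26  ] F [ 0.1 -0.2  0.4] gap 0.996 q6 -0.21
 rotvec deg [-1.1854e+02 -9.0000e-02  3.0000e-02] shift in cur axes [-0.0296 -0.3799  0.5687] in target axes [-0.03   -0.3182 -0.6054]
```

Emit:
move_arm(moves=[{"xyz": [0, 0, 0], "delta_rot": [6.83, 0, 0], "jaw": -1}, {"xyz": [0, 0, 0], "delta_rot": [6.83, 0, 0], "jaw": -1}, {"xyz": [0, 0, 0], "delta_rot": [6.83, 0, 0], "jaw": -1}, {"xyz": [0, 0, 0], "delta_rot": [6.83, 0, 0], "jaw": -1}, {"xyz": [0, 0, 0], "delta_rot": [6.83, 0, 0], "jaw": -1}, {"xyz": [0, 0, 0], "delta_rot": [6.83, 0, 0], "jaw": -1}, {"xyz": [0, 0, 0], "delta_rot": [6.83, 0, 0], "jaw": -1}, {"xyz": [0, 0, 0], "delta_rot": [6.83, 0, 0], "jaw": -1}, {"xyz": [0, 0, 0], "delta_rot": [6.83, 0, 0], "jaw": -1}])

```text
time: 0.9
ee_pos: [0.2183, 0.5317, 0.2603]
tool_rot: [-0.734, 1.57, -2.202]
contact_force: [-0.0, -0.2, -0.4]
finger_gap: 1.0
```

Emit:
move_arm(moves=[{"xyz": [-0.003, 0.017, 0.033], "delta_rot": [0, 0, 0], "jaw": -0.1}, {"xyz": [-0.003, 0.017, 0.033], "delta_rot": [0, 0, 0], "jaw": -0.1}, {"xyz": [-0.003, 0.017, 0.033], "delta_rot": [0, 0, 0], "jaw": -0.1}, {"xyz": [-0.003, 0.017, 0.033], "delta_rot": [0, 0, 0], "jaw": -0.1}, {"xyz": [-0.003, 0.017, 0.033], "delta_rot": [0, 0, 0], "jaw": -0.1}, {"xyz": [-0.003, 0.017, 0.033], "delta_rot": [0, 0, 0], "jaw": -0.1}, {"xyz": [-0.003, 0.017, 0.033], "delta_rot": [0, 0, 0], "jaw": -0.1}, {"xyz": [-0.003, 0.017, 0.033], "delta_rot": [0, 0, 0], "jaw": -0.1}, {"xyz": [-0.003, 0.017, 0.033], "delta_rot": [0, 0, 0], "jaw": -0.1}, {"xyz": [-0.003, 0.017, 0.033], "delta_rot": [0, 0, 0], "jaw": -0.1}])

```text
time: 1.73
ee_pos: [0.4236, 0.2205, 0.2908]
tool_rot: [3.026, 1.571, 1.563]
contact_force: [1.2, 0.7, 0.7]
finger_gap: 0.552
```

```bash
python3 - <<'E'
from h import *
delta([.6,-.036,.28],tgt(6.2))
E
```

```text
t 1.73 pos [0.4236 0.2205 0.2908] F [1.2 0.7 0.7] gap 0.552 q6 0.12
 rotvec deg [-0. -0. -0.] shift in cur axes [0.0108 0.1477 0.274 ] in target axes [0.0108 0.1477 0.274 ]
```

Emit:
move_arm(moves=[{"xyz": [0.001, 0.022, 0.0345], "delta_rot": [0, 0, 0], "jaw": -0.1}, {"xyz": [0.001, 0.022, 0.0345], "delta_rot": [0, 0, 0], "jaw": -0.1}, {"xyz": [0.001, 0.022, 0.0345], "delta_rot": [0, 0, 0], "jaw": -0.1}, {"xyz": [0.001, 0.022, 0.0345], "delta_rot": [0, 0, 0], "jaw": -0.1}, {"xyz": [0.001, 0.022, 0.0345], "delta_rot": [0, 0, 0], "jaw": -0.1}, {"xyz": [0.001, 0.022, 0.0345], "delta_rot": [0, 0, 0], "jaw": -0.1}, {"xyz": [0.001, 0.022, 0.0345], "delta_rot": [0, 0, 0], "jaw": -0.1}, {"xyz": [0.001, 0.022, 0.0345], "delta_rot": [0, 0, 0], "jaw": -0.1}, {"xyz": [0, 0, 0], "delta_rot": [0, 0, 0], "jaw": -0.1}, {"xyz": [0, 0, 0], "delta_rot": [0, 0, 0], "jaw": -0.1}])

```text
time: 2.57
ee_pos: [0.6282, -0.0351, 0.2812]
tool_rot: [-1.941, 1.568, 2.877]
contact_force: [-1.2, 0.4, 0.0]
finger_gap: 0.552
```

```bash
python3 - <<'E'
from h import *
delta([.629,-.036,.28],tgt(6.2))
st=get_state(); im=save('wrist','w1.png'); C=cam('wrist',st)
print(proj(C,[.629,-.036,.163]),proj(C,[.6358,-.0947,.163]),proj(C,[.6231,.0227,.163]))
E
```

```text
t 2.57 pos [ 0.6282 -0.0351  0.2812] F [-1.2  0.4  0. ] gap 0.552 q6 -0.35
 rotvec deg [-0.19 -0.05  0.12] shift in cur axes [0.0012 0.0008 0.001 ] in target axes [0.0012 0.0007 0.001 ]
[321.30424087 201.86595331] [321.77648941 263.54846462] [321.87853182 131.61540422]
```

View pics/raw_w1.png

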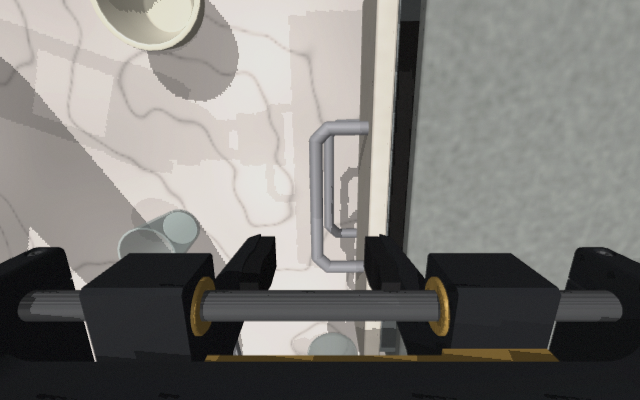

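Wrist view: the handle's upper bar runs from (316,133) to (317,262), with the drawer front at u≈382. The drawer is slightly open (dark slit at u≈405).

```bash
python3 - <<'E'
from h import *
st=get_state(); C=cam('wrist',st)
a,b=plane(C,316,133,.163),plane(C,317,262,.163); m=(a+b)/2
print(a,b,m,np.degrees(np.arctan2(-(a-b)[0],(a-b)[1])))
f=[plane(C,u,200,.184) for u in(375,391)]; print(f, plane(C,411,200,.2))
delta(list(m[:2])+[.169],tgt(6.2))
E
```

```text
[0.6177983  0.02260452 0.163     ] [ 0.63078896 -0.09228793  0.163     ] [ 0.62429363 -0.0348417   0.163     ] 6.4509206980774465
[array([ 0.66939736, -0.02219838,  0.184     ]), array([ 0.68188101, -0.02083425,  0.184     ])] [ 0.69184359 -0.0149989   0.2       ]
t 2.62 pos [ 0.6275 -0.0336  0.2816] F [0.  1.7 0.4] gap 0.552 q6 -0.35
 rotvec deg [-0.09 -0.06  0.11] shift in cur axes [ 0.1126 -0.0031  0.001 ] in target axes [ 0.1126 -0.0033  0.0009]
```

Emit:
move_arm(moves=[{"xyz": [0.01, -0.003, 0], "delta_rot": [0, 0, 0], "jaw": 0.34}, {"xyz": [0.01, 0, 0], "delta_rot": [0, 0, 0], "jaw": 0.34}, {"xyz": [0.01, 0, 0], "delta_rot": [0, 0, 0], "jaw": 0.34}, {"xyz": [0.01, 0, 0], "delta_rot": [0, 0, 0], "jaw": 0.34}, {"xyz": [0.01, 0, 0], "delta_rot": [0, 0, 0], "jaw": 0.34}, {"xyz": [0.01, 0, 0], "delta_rot": [0, 0, 0], "jaw": 0.34}])

```text
time: 3.12
ee_pos: [0.6245, -0.033, 0.2214]
tool_rot: [-1.926, 1.57, 2.895]
contact_force: [-0.6, -0.6, -0.0]
finger_gap: 0.329
```

Emit:
move_arm(moves=[{"xyz": [0.013, 0, 0], "delta_rot": [0, 0, 0], "jaw": 0.34}, {"xyz": [0.013, 0, 0], "delta_rot": [0, 0, 0], "jaw": 0.34}, {"xyz": [0.013, 0, 0], "delta_rot": [0, 0, 0], "jaw": 0.34}, {"xyz": [0.013, 0, 0], "delta_rot": [0, 0, 0], "jaw": 0.34}, {"xyz": [0, 0, 0], "delta_rot": [0, 0, 0], "jaw": 0.34}, {"xyz": [0, 0, 0], "delta_rot": [0, 0, 0], "jaw": 0.34}])

```text
time: 3.62
ee_pos: [0.6243, -0.0335, 0.1694]
tool_rot: [-1.922, 1.568, 2.898]
contact_force: [0.3, 0.4, 0.1]
finger_gap: 0.334
```

No contact on the way down; now close on the bar.

Emit:
move_arm(moves=[{"xyz": [0, 0, 0], "delta_rot": [0, 0, 0], "jaw": 1}, {"xyz": [0, 0, 0], "delta_rot": [0, 0, 0], "jaw": 1}, {"xyz": [0, 0, 0], "delta_rot": [0, 0, 0], "jaw": 1}, {"xyz": [0, 0, 0], "delta_rot": [0, 0, 0], "jaw": 1}, {"xyz": [0, 0, 0], "delta_rot": [0, 0, 0], "jaw": 1}])

```text
time: 4.03
ee_pos: [0.6254, -0.0337, 0.1717]
tool_rot: [1.145, 1.569, -0.317]
contact_force: [-0.5, 0.0, 3.7]
finger_gap: 0.114
```

Emit:
move_arm(moves=[{"xyz": [0, -0.003, 0], "delta_rot": [0, 0, 0], "jaw": 1}, {"xyz": [0, -0.006, 0], "delta_rot": [0, 0, 0], "jaw": 1}, {"xyz": [0, -0.009, 0], "delta_rot": [0, 0, 0], "jaw": 1}, {"xyz": [0, -0.01, 0], "delta_rot": [0, 0, 0], "jaw": 1}, {"xyz": [0, -0.01, 0], "delta_rot": [0, 0, 0], "jaw": 1}, {"xyz": [0, -0.01, 0], "delta_rot": [0, 0, 0], "jaw": 1}, {"xyz": [0, -0.01, 0], "delta_rot": [0, 0, 0], "jaw": 1}, {"xyz": [0, -0.01, 0], "delta_rot": [0, 0, 0], "jaw": 1}, {"xyz": [0, -0.01, 0], "delta_rot": [0, 0, 0], "jaw": 1}, {"xyz": [0, -0.01, 0], "delta_rot": [0, 0, 0], "jaw": 1}, {"xyz": [0, -0.01, 0], "delta_rot": [0, 0, 0], "jaw": 1}, {"xyz": [0, -0.01, 0], "delta_rot": [0, 0, 0], "jaw": 1}])

```text
time: 5.03
ee_pos: [0.5174, -0.0463, 0.1716]
tool_rot: [0.79, 1.568, -0.673]
contact_force: [4.0, -3.9, 4.6]
finger_gap: 0.112
```

Emit:
move_arm(moves=[{"xyz": [0, -0.01, 0], "delta_rot": [0, 0, 0], "jaw": 1}, {"xyz": [0, -0.01, 0], "delta_rot": [0, 0, 0], "jaw": 1}, {"xyz": [0, -0.01, 0], "delta_rot": [0, 0, 0], "jaw": 1}, {"xyz": [0, -0.01, 0], "delta_rot": [0, 0, 0], "jaw": 1}, {"xyz": [0, -0.008, 0], "delta_rot": [0, 0, 0], "jaw": 1}, {"xyz": [0, -0.006, 0], "delta_rot": [0, 0, 0], "jaw": 1}, {"xyz": [0, -0.005, 0], "delta_rot": [0, 0, 0], "jaw": 1}, {"xyz": [0, -0.004, 0], "delta_rot": [0, 0, 0], "jaw": 1}, {"xyz": [0, -0.003, 0], "delta_rot": [0, 0, 0], "jaw": 1}, {"xyz": [0, 0, 0], "delta_rot": [0, 0, 0], "jaw": 1}])

```text
time: 5.87
ee_pos: [0.4516, -0.0539, 0.1716]
tool_rot: [0.354, 1.567, -1.109]
contact_force: [0.3, -7.8, 6.0]
finger_gap: 0.112
```

Emit:
move_arm(moves=[{"xyz": [0, -0.003, 0.001], "delta_rot": [0, 0, 0], "jaw": 1}, {"xyz": [0, -0.003, 0.001], "delta_rot": [0, 0, 0], "jaw": 1}, {"xyz": [0, -0.003, 0.0], "delta_rot": [0, 0, 0], "jaw": 1}, {"xyz": [0, 0, 0], "delta_rot": [0, 0, 0], "jaw": 1}])

```text
time: 6.2
ee_pos: [0.4428, -0.0551, 0.1716]
tool_rot: [1.681, 1.57, 0.218]
contact_force: [-0.8, 1.2, 10.3]
finger_gap: 0.117
```

Emit:
move_arm(moves=[{"xyz": [0, -0.002, 0], "delta_rot": [0, 0, 0], "jaw": 1}, {"xyz": [0, -0.002, 0], "delta_rot": [0, 0, 0], "jaw": 1}, {"xyz": [0, -0.002, 0], "delta_rot": [0, 0, 0], "jaw": 1}, {"xyz": [0, 0, 0], "delta_rot": [0, 0, 0], "jaw": 1}])

```text
time: 6.53
ee_pos: [0.4386, -0.0556, 0.1717]
tool_rot: [1.55, 1.565, 0.086]
contact_force: [9.3, 2.2, 3.2]
finger_gap: 0.112
```

Emit:
move_arm(moves=[{"xyz": [0, -0.002, 0], "delta_rot": [0, 0, 0], "jaw": 1}, {"xyz": [0, -0.002, 0], "delta_rot": [0, 0, 0], "jaw": 1}, {"xyz": [0, 0, 0], "delta_rot": [0, 0, 0], "jaw": 1}])

```text
time: 6.78
ee_pos: [0.4384, -0.0556, 0.1718]
tool_rot: [1.543, 1.555, 0.078]
contact_force: [30.8, 6.5, -14.7]
finger_gap: 0.113
```

Emit:
move_arm(moves=[{"xyz": [0, 0.003, 0], "delta_rot": [0, 0, 0], "jaw": 1}, {"xyz": [0, 0, 0], "delta_rot": [0, 0, 0], "jaw": 0.4}, {"xyz": [0, 0, 0], "delta_rot": [0, 0, 0], "jaw": 0.4}, {"xyz": [0, 0, 0], "delta_rot": [0, 0, 0], "jaw": 0.4}, {"xyz": [0, 0, 0], "delta_rot": [0, 0, 0], "jaw": 0.4}, {"xyz": [-0.015, 0, 0], "delta_rot": [0, 0, 0], "jaw": 0.4}, {"xyz": [-0.025, 0, 0], "delta_rot": [0, 0, 0], "jaw": 0.4}, {"xyz": [-0.03, 0, 0], "delta_rot": [0, 0, 0], "jaw": 0.4}, {"xyz": [-0.03, 0, 0], "delta_rot": [0, 0, 0], "jaw": 0.4}, {"xyz": [-0.01, 0, 0], "delta_rot": [0, 0, 0], "jaw": 0.4}])

```text
time: 7.62
ee_pos: [0.4372, -0.0565, 0.2845]
tool_rot: [1.054, 1.566, -0.409]
contact_force: [1.1, -0.6, 0.1]
finger_gap: 0.298
```

```bash
python3 - <<'E'
from h import *
delta([.461,-.3715,.28],tgt(13.8))
st=get_state(); im=save('wrist','w2.png')
E
```

```text
t 7.62 pos [ 0.4372 -0.0565  0.2845] F [ 1.1 -0.6  0.1] gap 0.298 q6 -0.51
 rotvec deg [-7.61  0.15 -0.23] shift in cur axes [ 0.0052 -0.0103  0.3157] in target axes [ 0.0045 -0.052   0.3115]
```

Emit:
move_arm(moves=[{"xyz": [0, 0, 0], "delta_rot": [-3.8, 0, 0], "jaw": -0.5}, {"xyz": [0, 0, 0], "delta_rot": [-3.8, 0, 0], "jaw": -0.5}, {"xyz": [0, -0.0058, 0.0346], "delta_rot": [0, 0, 0], "jaw": -0.5}, {"xyz": [0, -0.0058, 0.0346], "delta_rot": [0, 0, 0], "jaw": -0.5}, {"xyz": [0, -0.0058, 0.0346], "delta_rot": [0, 0, 0], "jaw": -0.5}, {"xyz": [0, -0.0058, 0.0346], "delta_rot": [0, 0, 0], "jaw": -0.5}, {"xyz": [0, -0.0058, 0.0346], "delta_rot": [0, 0, 0], "jaw": -0.5}, {"xyz": [0, -0.0058, 0.0346], "delta_rot": [0, 0, 0], "jaw": -0.5}, {"xyz": [0, -0.0058, 0.0346], "delta_rot": [0, 0, 0], "jaw": -0.5}, {"xyz": [0, -0.0058, 0.0346], "delta_rot": [0, 0, 0], "jaw": -0.5}, {"xyz": [0, -0.0058, 0.0346], "delta_rot": [0, 0, 0], "jaw": -0.5}, {"xyz": [0, 0, 0], "delta_rot": [0, 0, 0], "jaw": -0.5}])

```text
time: 8.67
ee_pos: [0.4583, -0.3758, 0.2777]
tool_rot: [-2.016, 1.568, 2.932]
contact_force: [-0.8, -0.2, 0.3]
finger_gap: 0.749
```

```bash
python3 - <<'E'
from h import *
delta([.461,-.3715,.28],tgt(13.8))
st=get_state(); im=save('wrist','w3.png')
a=cv2.imread('pics/raw_w2.png');b=cv2.imread('pics/raw_w3.png')
cv2.imwrite('pics/v5.png',np.vstack([a[:260],b[:340]]))
E
```

```text
t 8.67 pos [ 0.4583 -0.3758  0.2777] F [-0.8 -0.2  0.3] gap 0.749 q6 -1.12
 rotvec deg [-0.26 -0.06  0.13] shift in cur axes [-0.0023  0.0036 -0.0036] in target axes [-0.0023  0.0036 -0.0035]
```

View pics/v5.png

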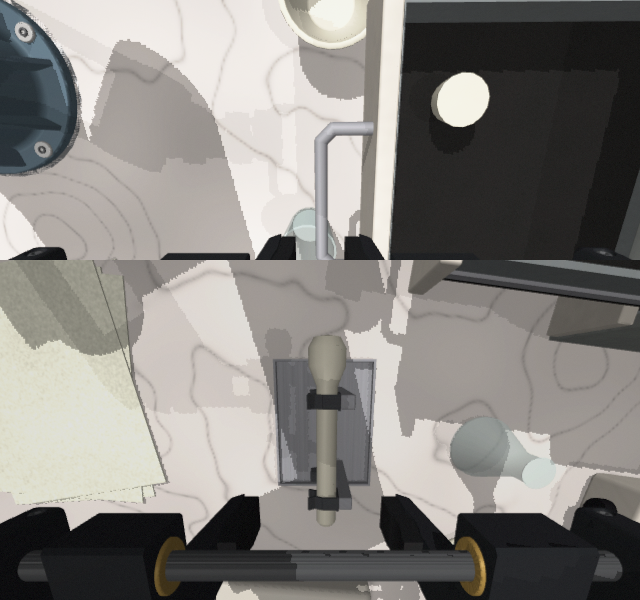

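The top panel (drawer fully out) shows the crucible standing at (460,100), with the inner front wall at u≈405. The bottom panel shows the pestle at u≈326, head tip at v≈77 and tail tip at v≈265 in the raw picture, clips at v≈141 and 243. The head points to +y, as described. Flask at (480,190), clear of the stand.

```bash
python3 - <<'E'
from h import *
st=get_state(); C=cam('wrist',st)
h,t,c1,c2=[plane(C,u,v,.150) for u,v in((326,77),(326.5,265),(326,141),(326,243))]
print(h,t,c1,c2); d=(h-t)/np.linalg.norm(h-t); print(np.linalg.norm(h-t),np.degrees(np.arctan2(-d[0],d[1])))
o1=(c1+c2)/2; o2=t+.07*d; print(o1,o2)
o=(o1+o2)/2; g=o+.010*d; print(g)
delta([g[0],g[1],.150],tgt(np.degrees(np.arctan2(-d[0],d[1]))))
delta([g[0],g[1],.150],rot(st['tool_rot']))
E
```

```text
[ 0.43890405 -0.27453864  0.15      ] [ 0.47968744 -0.43602022  0.15      ] [ 0.45103882 -0.32317227  0.15      ] [ 0.47369646 -0.41397935  0.15      ]
0.16655204905214918 14.174076386294875
[ 0.46236764 -0.36857581  0.15      ] [ 0.46254662 -0.36815128  0.15      ]
[ 0.46000844 -0.35866798  0.15      ]
t 8.72 pos [ 0.4584 -0.373   0.2776] F [-0.2  1.7 -0.5] gap 0.752 q6 -1.12
 rotvec deg [-0.59 -0.19  0.12] shift in cur axes [ 0.1277  0.0052 -0.0131] in target axes [ 0.1276  0.0051 -0.0135]
t 8.72 pos [ 0.4584 -0.373   0.2776] F [-0.2  1.7 -0.5] gap 0.752 q6 -1.12
 rotvec deg [0. 0. 0.] shift in cur axes [ 0.1277  0.0052 -0.0131] in target axes [ 0.1277  0.0052 -0.0131]
```

Emit:
move_arm(moves=[{"xyz": [0.01, 0.005, -0.013], "delta_rot": [-0.6, 0, 0], "jaw": -0.5}, {"xyz": [0.02, 0, 0], "delta_rot": [0, 0, 0], "jaw": -0.5}, {"xyz": [0.02, 0, 0], "delta_rot": [0, 0, 0], "jaw": -0.5}, {"xyz": [0.02, 0, 0], "delta_rot": [0, 0, 0], "jaw": -0.5}, {"xyz": [0.015, 0, 0], "delta_rot": [0, 0, 0], "jaw": -0.5}, {"xyz": [0.015, 0, 0], "delta_rot": [0, 0, 0], "jaw": -0.5}, {"xyz": [0.0155, 0, 0], "delta_rot": [0, 0, 0], "jaw": -0.5}, {"xyz": [0, 0, 0], "delta_rot": [0, 0, 0], "jaw": -0.5}])

```text
time: 9.38
ee_pos: [0.4595, -0.3534, 0.1606]
tool_rot: [-2.71, 1.562, 2.255]
contact_force: [-1.1, -0.1, -0.4]
finger_gap: 0.748
```

```bash
python3 - <<'E'
from h import *
delta([.460,-.3587,.162],tgt(14.2))
E
```

```text
t 9.38 pos [ 0.4595 -0.3534  0.1606] F [-1.1 -0.1 -0.4] gap 0.748 q6 -1.11
 rotvec deg [ 0.24 -0.43  0.2 ] shift in cur axes [-0.0015 -0.0009  0.0052] in target axes [-0.0014 -0.0008  0.0052]
```

Emit:
move_arm(moves=[{"xyz": [-0.001, -0.001, 0.003], "delta_rot": [0, 0, 0], "jaw": -0.5}, {"xyz": [0, 0, 0], "delta_rot": [0, 0, 0], "jaw": 0.2}, {"xyz": [0, 0, 0], "delta_rot": [0, 0, 0], "jaw": 1}, {"xyz": [0, 0, 0], "delta_rot": [0, 0, 0], "jaw": 1}, {"xyz": [0, 0, 0], "delta_rot": [0, 0, 0], "jaw": 1}, {"xyz": [0, 0, 0], "delta_rot": [0, 0, 0], "jaw": 1}, {"xyz": [0, 0, 0], "delta_rot": [0, 0, 0], "jaw": 1}, {"xyz": [0, 0, 0], "delta_rot": [0, 0, 0], "jaw": 1}])

```text
time: 10.05
ee_pos: [0.4613, -0.3603, 0.1664]
tool_rot: [0.602, 1.571, -0.717]
contact_force: [-0.0, -0.7, -0.4]
finger_gap: 0.246
```

Emit:
move_arm(moves=[{"xyz": [0, 0, 0], "delta_rot": [0, 0, 0], "jaw": 1}, {"xyz": [0, 0, 0], "delta_rot": [0, 0, 0], "jaw": 1}, {"xyz": [0, 0, 0], "delta_rot": [0, 0, 0], "jaw": 1}])

```text
time: 10.3
ee_pos: [0.4605, -0.3605, 0.1662]
tool_rot: [-1.809, 1.569, -3.129]
contact_force: [-3.9, -1.2, 2.1]
finger_gap: 0.197
```

```bash
python3 - <<'E'
from h import *
delta([.460,-.3587,.162],tgt(14.2))
C=cam('side');im=save('side','s2.png');print(proj(C,[.46,-.36,.15]))
w=save('wrist','w4.png')
x,y=[int(a) for a in proj(C,[.46,-.36,.15])]
c=cv2.resize(im[y-50:y+50,x-80:x+80],(640,400),interpolation=cv2.INTER_CUBIC)
cv2.imwrite('pics/v6.png',np.vstack([c[:,:,::-1],w[:200,:,::-1]]))
E
```

```text
t 10.3 pos [ 0.4605 -0.3605  0.1662] F [-3.9 -1.2  2.1] gap 0.197 q6 -1.12
 rotvec deg [ 0.18 -0.02  0.09] shift in cur axes [ 0.0042 -0.     -0.0019] in target axes [ 0.0042 -0.0001 -0.0019]
[329.5707226  283.52904195]
```

View pics/v6.png

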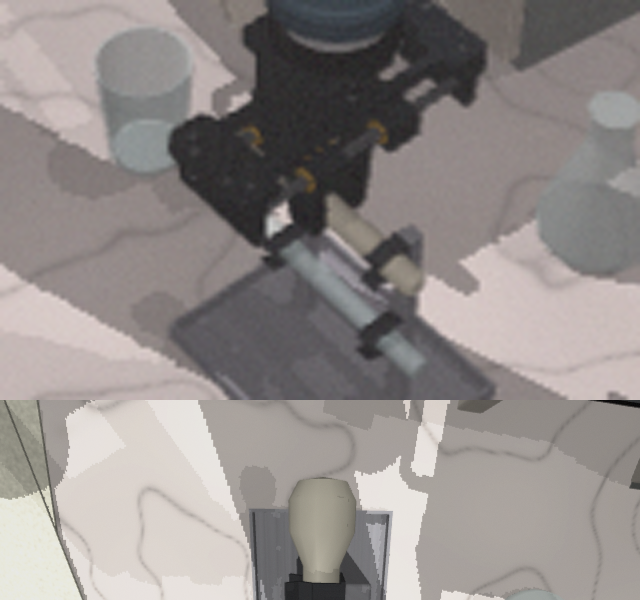

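Gripped (17 mm), but the tips are only about 6 mm past the bar's axis. I'll regrip 4 mm deeper for a safer hold.

Emit:
move_arm(moves=[{"xyz": [0, 0, 0], "delta_rot": [0, 0, 0], "jaw": 0.3}, {"xyz": [0, 0, 0], "delta_rot": [0, 0, 0], "jaw": 0.3}, {"xyz": [0.004, 0, -0.001], "delta_rot": [0, 0, 0], "jaw": 0.3}, {"xyz": [0, 0, 0], "delta_rot": [0, 0, 0], "jaw": 0.3}, {"xyz": [0, 0, 0], "delta_rot": [0, 0, 0], "jaw": 1}, {"xyz": [0, 0, 0], "delta_rot": [0, 0, 0], "jaw": 1}, {"xyz": [0, 0, 0], "delta_rot": [0, 0, 0], "jaw": 1}, {"xyz": [0, 0, 0], "delta_rot": [0, 0, 0], "jaw": 1}, {"xyz": [0, 0, 0], "delta_rot": [0, 0, 0], "jaw": 1}, {"xyz": [0, 0, 0], "delta_rot": [0, 0, 0], "jaw": 1}])

```text
time: 11.23
ee_pos: [0.4602, -0.3593, 0.162]
tool_rot: [-2.043, 1.569, 2.921]
contact_force: [-5.4, 0.1, 0.7]
finger_gap: 0.193
```

Emit:
move_arm(moves=[{"xyz": [0, -0.003, 0], "delta_rot": [0, 0, 0], "jaw": 1}, {"xyz": [0, -0.003, 0], "delta_rot": [0, 0, 0], "jaw": 1}, {"xyz": [0, -0.003, 0], "delta_rot": [0, 0, 0], "jaw": 1}, {"xyz": [0, -0.003, 0], "delta_rot": [0, 0, 0], "jaw": 1}, {"xyz": [0, -0.004, 0], "delta_rot": [0, 0, 0], "jaw": 1}, {"xyz": [0, -0.004, 0], "delta_rot": [0, 0, 0], "jaw": 1}, {"xyz": [0, -0.005, 0], "delta_rot": [0, 0, 0], "jaw": 1}, {"xyz": [0, -0.005, 0], "delta_rot": [0, 0, 0], "jaw": 1}, {"xyz": [0, -0.005, 0], "delta_rot": [0, 0, 0], "jaw": 1}, {"xyz": [0, -0.005, 0], "delta_rot": [0, 0, 0], "jaw": 1}, {"xyz": [0, -0.005, 0], "delta_rot": [0, 0, 0], "jaw": 1}, {"xyz": [0, 0, 0], "delta_rot": [0, 0, 0], "jaw": 1}])

```text
time: 12.23
ee_pos: [0.4165, -0.3708, 0.1622]
tool_rot: [-2.004, 1.57, 2.959]
contact_force: [0.1, 0.5, -1.7]
finger_gap: 0.192
```

Emit:
move_arm(moves=[{"xyz": [-0.01, 0, 0], "delta_rot": [0, 0, 0], "jaw": 1}, {"xyz": [-0.02, 0, 0], "delta_rot": [0, 0, 0], "jaw": 1}, {"xyz": [-0.03, 0, 0], "delta_rot": [0, 0, 0], "jaw": 1}, {"xyz": [-0.03, 0, 0], "delta_rot": [0, 0, 0], "jaw": 1}, {"xyz": [-0.03, 0, 0], "delta_rot": [0, 0, 0], "jaw": 1}, {"xyz": [-0.02, 0, 0], "delta_rot": [0, 0, 0], "jaw": 1}])

```text
time: 12.73
ee_pos: [0.4182, -0.371, 0.3065]
tool_rot: [0.416, 1.566, -0.904]
contact_force: [0.7, 0.3, -2.1]
finger_gap: 0.191
```

Emit:
move_arm(moves=[{"xyz": [0, 0, 0], "delta_rot": [5, 0, 0], "jaw": 1}, {"xyz": [0, 0, 0], "delta_rot": [6.5, 0, 0], "jaw": 1}, {"xyz": [0, 0, 0], "delta_rot": [6.5, 0, 0], "jaw": 1}, {"xyz": [0, 0, 0], "delta_rot": [6.5, 0, 0], "jaw": 1}, {"xyz": [0, 0, 0], "delta_rot": [6.5, 0, 0], "jaw": 1}, {"xyz": [0, 0, 0], "delta_rot": [6.5, 0, 0], "jaw": 1}, {"xyz": [0, 0, 0], "delta_rot": [6.5, 0, 0], "jaw": 1}, {"xyz": [0, 0, 0], "delta_rot": [6.5, 0, 0], "jaw": 1}, {"xyz": [0, 0, 0], "delta_rot": [6.5, 0, 0], "jaw": 1}, {"xyz": [0, 0, 0], "delta_rot": [6.5, 0, 0], "jaw": 1}, {"xyz": [0, 0, 0], "delta_rot": [6.5, 0, 0], "jaw": 1}, {"xyz": [0, 0, 0], "delta_rot": [3, 0, 0], "jaw": 1}])

```text
time: 13.73
ee_pos: [0.4177, -0.3704, 0.3031]
tool_rot: [1.764, 1.57, -0.836]
contact_force: [0.8, -0.4, -1.4]
finger_gap: 0.192
```

```bash
python3 - <<'E'
from h import *
delta([.598,-.078,.30],tgt(-59)); S=cam('scene'); im=save('scene','sc2.png'); 
d=np.array([np.cos(np.radians(6.4)),np.sin(np.radians(6.4))]);n=np.array([-d[1],d[0]]);o=np.array([.4991,-.0489])
# crucible from w2 (taken at pose t=7.62)
st=dict(ee_pos=[.4372,-.0565,.2845],tool_rot=[1.054,1.566,-.409]);C=cam('wrist',st)
c=plane(C,461,99,.151)[:2]-o;print('crucible drawer xy',c@d,c@n)
for u in (321,):
  p=plane(C,u,200,.163)[:2]-o;print('bar',p@d,p@n)
p=plane(C,405,200,.184)[:2]-o;print('front inner top edge',p@d)
E
```

```text
t 13.73 pos [ 0.4177 -0.3704  0.3031] F [ 0.8 -0.4 -1.4] gap 0.192 q6 0.09
 rotvec deg [ 0.08 -0.01 -0.04] shift in cur axes [ 0.0031 -0.1573 -0.3053] in target axes [ 0.0031 -0.1577 -0.3051]
crucible drawer xy 0.05613715145024059 0.08200051776200634
bar -0.06034346307348445 -0.0015156969956397956
front inner top edge 0.006425473064582471
```

Emit:
move_arm(moves=[{"xyz": [0, -0.009, -0.0172], "delta_rot": [0, 0, 0], "jaw": 1}, {"xyz": [0, -0.0145, -0.028], "delta_rot": [0, 0, 0], "jaw": 1}, {"xyz": [0, -0.0145, -0.028], "delta_rot": [0, 0, 0], "jaw": 1}, {"xyz": [0, -0.0145, -0.028], "delta_rot": [0, 0, 0], "jaw": 1}, {"xyz": [0, -0.0145, -0.028], "delta_rot": [0, 0, 0], "jaw": 1}, {"xyz": [0, -0.0145, -0.028], "delta_rot": [0, 0, 0], "jaw": 1}, {"xyz": [0, -0.0145, -0.028], "delta_rot": [0, 0, 0], "jaw": 1}, {"xyz": [0, -0.0145, -0.028], "delta_rot": [0, 0, 0], "jaw": 1}, {"xyz": [0, -0.0145, -0.028], "delta_rot": [0, 0, 0], "jaw": 1}, {"xyz": [0, -0.0145, -0.028], "delta_rot": [0, 0, 0], "jaw": 1}, {"xyz": [0, -0.0145, -0.028], "delta_rot": [0, 0, 0], "jaw": 1}, {"xyz": [0, -0.004, -0.008], "delta_rot": [0, 0, 0], "jaw": 1}])

```text
time: 14.78
ee_pos: [0.5972, -0.0726, 0.3029]
tool_rot: [-2.889, 1.569, 0.806]
contact_force: [0.1, 0.1, -1.5]
finger_gap: 0.192
```

```bash
python3 - <<'E'
from h import *
delta([.598,-.078,.146],tgt(-59))
w=save('wrist','w5.png');s=save('side','s5.png')
c=cv2.resize(s[110:260,250:490],(640,400))
cv2.imwrite('pics/v7.png',np.vstack([c[:,:,::-1],w[:200,:,::-1]]))
E
```

```text
t 14.78 pos [ 0.5972 -0.0726  0.3029] F [ 0.1  0.1 -1.5] gap 0.192 q6 0.7
 rotvec deg [ 0.69 -0.11  0.03] shift in cur axes [0.1569 0.005  0.0024] in target axes [0.1569 0.005  0.0021]
```

View pics/v7.png

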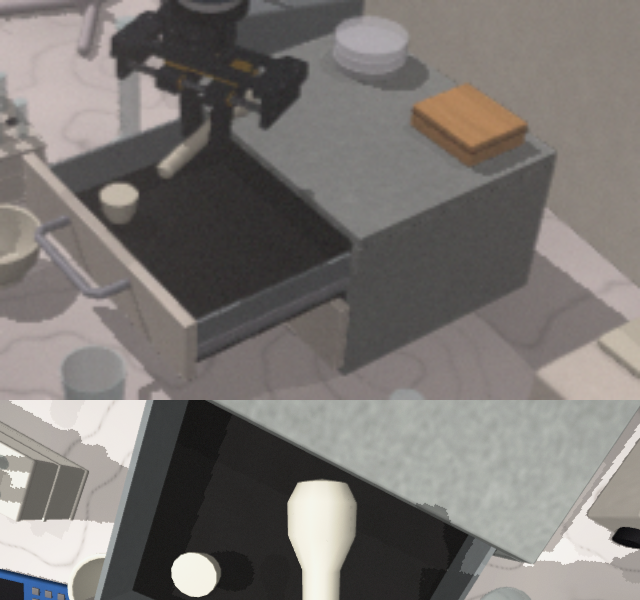

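The drawer is fully out with the crucible standing, and the pestle is held level above it. The head tip is at wrist (322,80), clear of the cabinet edge. Lowering.

Emit:
move_arm(moves=[{"xyz": [0.005, 0.004, 0.006], "delta_rot": [0.7, 0, 0], "jaw": 1}, {"xyz": [0.015, 0, 0], "delta_rot": [0, 0, 0], "jaw": 1}, {"xyz": [0.02, 0, 0], "delta_rot": [0, 0, 0], "jaw": 1}, {"xyz": [0.02, 0, 0], "delta_rot": [0, 0, 0], "jaw": 1}, {"xyz": [0.02, 0, 0], "delta_rot": [0, 0, 0], "jaw": 1}, {"xyz": [0.02, 0, 0], "delta_rot": [0, 0, 0], "jaw": 1}, {"xyz": [0.015, 0, 0], "delta_rot": [0, 0, 0], "jaw": 1}, {"xyz": [0.01, 0, 0], "delta_rot": [0, 0, 0], "jaw": 1}, {"xyz": [0.01, 0, 0], "delta_rot": [0, 0, 0], "jaw": 1}, {"xyz": [0, 0, 0], "delta_rot": [0, 0, 0], "jaw": 1}, {"xyz": [0, 0, 0], "delta_rot": [0, 0, 0], "jaw": 1}])

```text
time: 15.8
ee_pos: [0.5924, -0.0839, 0.1673]
tool_rot: [-0.448, 1.57, -3.054]
contact_force: [0.9, 0.1, -1.1]
finger_gap: 0.196
```

Emit:
move_arm(moves=[{"xyz": [0.004, 0, 0], "delta_rot": [0, 0, 0], "jaw": 1}, {"xyz": [0.004, 0, 0], "delta_rot": [0, 0, 0], "jaw": 1}, {"xyz": [0.003, 0, 0], "delta_rot": [0, 0, 0], "jaw": 1}, {"xyz": [0.003, 0, 0], "delta_rot": [0, 0, 0], "jaw": 1}, {"xyz": [0, 0, 0], "delta_rot": [0, 0, 0], "jaw": 1}])

```text
time: 16.22
ee_pos: [0.5923, -0.0829, 0.1526]
tool_rot: [-0.823, 1.57, 2.854]
contact_force: [0.3, 0.0, -2.6]
finger_gap: 0.189
```

Emit:
move_arm(moves=[{"xyz": [0.002, 0, 0], "delta_rot": [0, 0, 0], "jaw": 1}, {"xyz": [0.002, 0, 0], "delta_rot": [0, 0, 0], "jaw": 1}, {"xyz": [0.001, 0, 0], "delta_rot": [0, 0, 0], "jaw": 1}, {"xyz": [0, 0, 0], "delta_rot": [0, 0, 0], "jaw": 1}])

```text
time: 16.55
ee_pos: [0.5925, -0.083, 0.1479]
tool_rot: [-0.891, 1.57, 2.786]
contact_force: [-0.4, -0.4, -1.1]
finger_gap: 0.195
```

Emit:
move_arm(moves=[{"xyz": [0.001, 0, 0], "delta_rot": [0, 0, 0], "jaw": 1}, {"xyz": [0.001, 0, 0], "delta_rot": [0, 0, 0], "jaw": 1}, {"xyz": [0, 0, 0], "delta_rot": [0, 0, 0], "jaw": 1}])

```text
time: 16.8
ee_pos: [0.5926, -0.0831, 0.1461]
tool_rot: [-0.737, 1.571, 2.941]
contact_force: [-1.8, -0.4, -1.1]
finger_gap: 0.19
```

Emit:
move_arm(moves=[{"xyz": [0.001, 0, 0], "delta_rot": [0, 0, 0], "jaw": 1}, {"xyz": [0.001, 0, 0], "delta_rot": [0, 0, 0], "jaw": 1}, {"xyz": [0, 0, 0], "delta_rot": [0, 0, 0], "jaw": 1}])

```text
time: 17.05
ee_pos: [0.5927, -0.0832, 0.1442]
tool_rot: [1.955, 1.571, -0.651]
contact_force: [0.5, 0.2, -0.1]
finger_gap: 0.194
```

Emit:
move_arm(moves=[{"xyz": [0.001, 0, 0], "delta_rot": [0, 0, 0], "jaw": 1}, {"xyz": [0, 0, 0], "delta_rot": [0, 0, 0], "jaw": 1}])

```text
time: 17.22
ee_pos: [0.5927, -0.0833, 0.1433]
tool_rot: [2.077, 1.57, -0.529]
contact_force: [-1.1, -0.5, 0.9]
finger_gap: 0.193
```

Emit:
move_arm(moves=[{"xyz": [0.001, 0, 0], "delta_rot": [0, 0, 0], "jaw": 1}, {"xyz": [0, 0, 0], "delta_rot": [0, 0, 0], "jaw": 1}])

```text
time: 17.38
ee_pos: [0.5928, -0.0832, 0.1424]
tool_rot: [2.067, 1.57, -0.539]
contact_force: [-1.5, -1.2, 2.2]
finger_gap: 0.196
```

Emit:
move_arm(moves=[{"xyz": [0, 0, 0], "delta_rot": [0, 0, 0], "jaw": 0.5}, {"xyz": [0, 0, 0], "delta_rot": [0, 0, 0], "jaw": 0.4}, {"xyz": [0, 0, 0], "delta_rot": [0, 0, 0], "jaw": 0.2}, {"xyz": [0, 0, 0], "delta_rot": [0, 0, 0], "jaw": 0.1}, {"xyz": [0, 0, 0], "delta_rot": [0, 0, 0], "jaw": 0}, {"xyz": [0, 0, 0], "delta_rot": [0, 0, 0], "jaw": 0}])

```text
time: 17.88
ee_pos: [0.5926, -0.0831, 0.1422]
tool_rot: [-1.247, 1.571, 2.43]
contact_force: [0.8, -0.5, 0.3]
finger_gap: 0.503
```

Emit:
move_arm(moves=[{"xyz": [-0.005, 0, 0], "delta_rot": [0, 0, 0], "jaw": 0}, {"xyz": [-0.01, 0, 0], "delta_rot": [0, 0, 0], "jaw": 0}, {"xyz": [-0.02, 0, 0], "delta_rot": [0, 0, 0], "jaw": 0}, {"xyz": [-0.03, 0, 0], "delta_rot": [0, 0, 0], "jaw": 0}, {"xyz": [-0.03, 0, 0], "delta_rot": [0, 0, 0], "jaw": 0}, {"xyz": [-0.03, 0, 0], "delta_rot": [0, 0, 0], "jaw": 0}, {"xyz": [-0.03, 0, 0], "delta_rot": [0, 0, 0], "jaw": 0}, {"xyz": [-0.01, 0, 0.03], "delta_rot": [0, 0, 0], "jaw": 0}, {"xyz": [0, 0, 0.03], "delta_rot": [0, 0, 0], "jaw": 0}, {"xyz": [0, 0, 0.03], "delta_rot": [0, 0, 0], "jaw": 0}, {"xyz": [0, 0, 0], "delta_rot": [0, 0, 0], "jaw": 0}])

```text
time: 18.8
ee_pos: [0.5124, -0.1308, 0.3087]
tool_rot: [0.976, 1.569, -1.631]
contact_force: [0.5, -1.3, -0.5]
finger_gap: 0.501
```

```bash
python3 - <<'E'
from h import *
delta([.598,-.078,.146],tgt(-59)); st=get_state()
w=save('wrist','w6.png');s=save('side','s6.png')
print(cam('wrist',st)[2])
c=cv2.resize(s[110:280,250:490],(480,340))
cv2.imwrite('pics/v8.png',np.vstack([np.pad(c[:,:,::-1],((0,0),(0,160),(0,0))),w[:260,:,::-1]]))
E
```

```text
t 18.8 pos [ 0.5124 -0.1308  0.3087] F [ 0.5 -1.3 -0.5] gap 0.501 q6 0.56
 rotvec deg [-0.42  0.06 -0.08] shift in cur axes [ 0.1626 -0.0022 -0.1007] in target axes [ 0.1627 -0.0012 -0.1005]
[ 0.57438496 -0.0941333   0.43174775]
```

View pics/v8.png

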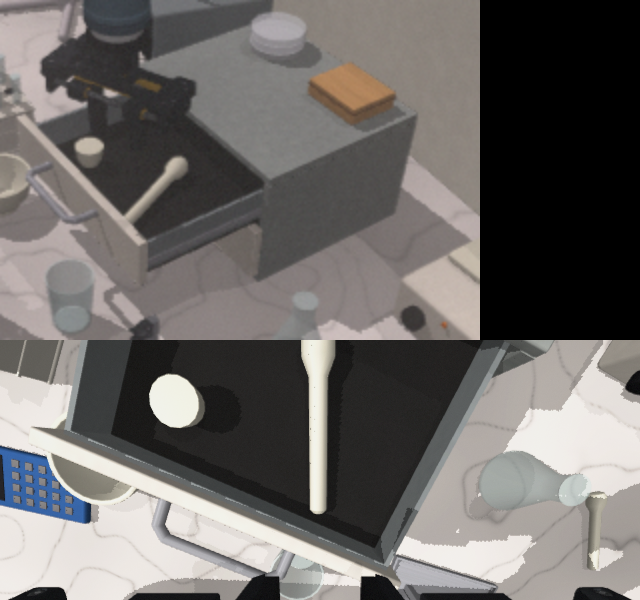

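```bash
python3 - <<'E'
from h import *
st=get_state(); C=cam('wrist',st)
d=np.array([np.cos(np.radians(6.4)),np.sin(np.radians(6.4))]);n=np.array([-d[1],d[0]]);o=np.array([.4991,-.0489])
for k,u,v,z in [('bar a',167,193,.163),('bar b',255,228,.163),('tail',318,172,.128),('crucible rim',175,60,.151)]:
    p=plane(C,u,v,z)[:2]-o;print(k,(p@d).round(4),(p@n).round(4))
a=cv2.imread('pics/raw_w6.png'); b=save('wrist','w7.png')[:,:,::-1]; print('still: mean diff',np.abs(a.astype(int)-b).mean(), 'max in pestle area',np.abs(a[0:180,290:345].astype(int)-b[0:180,290:345]).max(), get_state()['contact_force'])
E
```

```text
bar a -0.0529 0.0493
bar b -0.052 -0.0394
tail 0.0182 -0.0757
crucible rim 0.0616 0.081
still: mean diff 6.049135416666667 max in pestle area 214 [ 0.63312023 -0.21340702  0.35134489]
```

The arm was still settling in that last picture, so the handle reading is unreliable. I'll measure again at rest.

Emit:
move_arm(moves=[{"xyz": [0, 0, 0], "delta_rot": [0, 0, 0], "jaw": 0}, {"xyz": [0, 0, 0], "delta_rot": [0, 0, 0], "jaw": 0}, {"xyz": [0, 0, 0], "delta_rot": [0, 0, 0], "jaw": 0}, {"xyz": [0, 0, 0], "delta_rot": [0, 0, 0], "jaw": 0}, {"xyz": [0, 0, 0], "delta_rot": [0, 0, 0], "jaw": 0}, {"xyz": [0, 0, 0], "delta_rot": [0, 0, 0], "jaw": 0}])

```text
time: 19.45
ee_pos: [0.5154, -0.1289, 0.307]
tool_rot: [-1.035, 1.57, 2.643]
contact_force: [0.8, -0.7, -0.2]
finger_gap: 0.501
```

```bash
python3 - <<'E'
from h import *
st=get_state();print(st['ee_pos'],st['tool_rot'])
w=save('wrist','w8.png'); b=save('wrist','w9.png'); print('diff',np.abs(w.astype(int)-b).mean(),np.abs(w[0:180,290:345].astype(int)-b[0:180,290:345]).max())
np.save('st8.npy',np.r_[st['ee_pos'],st['tool_rot']])
cv2.imwrite('pics/v9.png',cv2.resize(w[100:280,100:340,::-1],(720,540)))
E
```

```text
[ 0.51540183 -0.12888271  0.30703544] [-1.03459878  1.57042462  2.64320812]
diff 1.2215950520833334 62
```

View pics/v9.png

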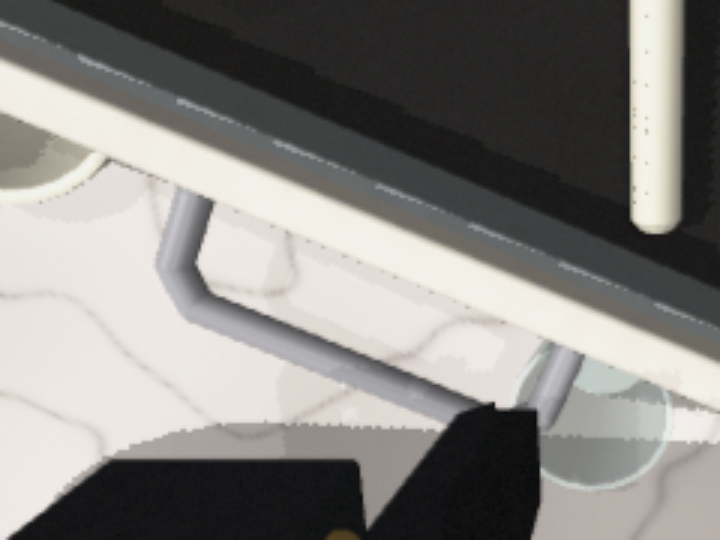

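```bash
python3 - <<'E'
from h import *
v=np.load('st8.npy'); C=cam('wrist',dict(ee_pos=v[:3],tool_rot=v[3:]))
d=np.array([np.cos(np.radians(6.4)),np.sin(np.radians(6.4))]);n=np.array([-d[1],d[0]]);o=np.array([.4991,-.0489])
for k,u,w,z in [('bar a',168.3,202,.163),('bar b',251.7,236,.163),('tail',318.6,177,.128)]:
    p=plane(C,u,w,z)[:2]-o;print(k,(p@d).round(4),(p@n).round(4))
# side camera before/after-release check of handle motion: s5 (before lowering) vs s6
a,b=cv2.imread('pics/raw_s5.png'),cv2.imread('pics/raw_s6.png')
t=a[190:250,255:330]; r=cv2.matchTemplate(b[180:260,245:340],t,cv2.TM_CCOEFF_NORMED); print(cv2.minMaxLoc(r)[1::2])
print(proj(cam('side'),[.4375,-.0558,.163]),proj(cam('side'),[.4375+.01,-.0547,.163]))
E
```

```text
bar a -0.0606 0.0459
bar b -0.0606 -0.0388
tail 0.0139 -0.0774
(0.9077309966087341, (10, 10))
[271.64651557 207.92494748] [274.81183475 206.66468878]
```

```bash
python3 -c "
from plant import *
print(ticket.close_job())"
```

```text
the job is handed in; nothing more can be done
None
```

The pestle is in the top drawer, the drawer is fully out, and the job is handed in at about 19.6 s. No verdict came back.

- **Drawer:** I pulled it by the handle until it met its stop (wrist force rose to about 31 N). That was about 188 mm of travel from roughly 11 mm out. The handle measured in the same place after the pestle was laid down, within about 1 mm.
- **Pestle:** I gripped it between the clips and regripped 4 mm deeper because the first hold was shallow. I then snapped it forward out of the clips and lowered it until the wrist force showed it on the drawer floor before opening the fingers. The last pictures show it lying on the floor, tail about 14 mm behind the front wall. I did not measure its tilt.
- **Crucible and bench:** the crucible is standing, and the mortar, beaker and flask that I could see are upright. I did not check the measuring cylinder in the last pictures; no move went near it.
- **A check that disagreed:** the first handle reading at the end was about 9 mm off, because the arm was still settling when I took the picture. Measured again at rest, it agreed.
- **A check that was not fully clean:** two pictures taken at the end differed slightly even with the arm held still, which I put down to image noise.
- **At hand-in:** the gripper was open and clear of everything, with the wrist force near zero.

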